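Seat the rotor, shut the cover and start the bench spinner by its click keys

TASK

Get the small bench spinner running: turn its rotor until it drops home onto the drive, then push the clear sliding cover fully shut over it. On the panel this uncovers, press the square key until it clicks and let it come up again, then do the same with the long bar key; stop each press at the click, never drive a key on down to its stop, and do not press the round key. Let go of everything and leave the things around undisturbed.

Things in the scene. Friction and masses are not known exactly. Their poses are not given: they have to be found in the camera images.
- spinner: low white bench spinner, fixed, 116 (x) x 232 (y) x 68 mm high; origin: centre of its underside. Bowl 92 mm wide centred at its y +58 mm; flat key panel 44 mm above the worktop round y -58 mm, its three keys in a row along y, 36 mm apart, in any order. Aluminium rails along both long sides, inner faces 49 mm off the centre line, tops 68 mm above the worktop
- drive (a point): centre of the drive on the bowl floor, 12 mm above the worktop: a 10 mm upright spindle 22 mm high, and round it four round-topped steel dogs (8 mm thick, 7.5 mm high, 24 mm from the axis) in the spinner's +x, -x, +y and -y directions; they fit the crossed slot under the rotor. A rotor that rides high on the dogs blocks the cover
- rotor: loose grey disc 78 mm wide, on the spindle; origin: centre of underside; top face 26 mm up; on it a grip bar along its x, 44 long, 12 wide, 26-44 mm above origin. Crossed slot below along its x and y. Starts 25-65 deg off, riding 7.5 mm high on the dogs; turned either way to within 4 deg of the spinner's x or y axis it drops by its weight (0.2 kg) if not held, till its origin is at the drive point
- cover (a joint): clear sliding cover 100 x 106 x 4 mm, top face 64.5 mm above the worktop; 0 = fully open (over the keys), grows as it slides along the spinner's +y, 0.112 m = fully shut over the bowl, against its stop. Starts between 0 and 0.012. Slides with about 1.5 N and stays where it is left
- cover_rib (a point): top centre of the rib on the cover (moves with it), 84.5 mm above the worktop: a grey rib 70 mm long along the spinner's x, 10 mm thick, 20 mm high; push its side
- square_key (a joint): travel (m) of the 20 x 20 mm square key: 0 = up, grows as pressed, stop at 0.0095. All keys are white spring-back tactile domes: 1.6 N to start, 5.9 N peak at 2.6 mm, falling through the click to 5.4 N at 3.5 mm, 4.7 N at 4 mm and 2.9 N at 5.8 mm, rising again to 6.3 N at 8 mm and 8 N at 9 mm. Clicked from 3.5 mm on; past 8 mm it is being driven onto its stop
- square_key_top (a point): centre of the square key's top face (moves with it), 55.5 mm above the worktop when up
- bar_key (a joint): travel of the long bar key, 46 mm (spinner's x) x 18 mm (y), same action as the square key
- bar_key_top (a point): centre of the bar key's top face, 55.5 mm above the worktop when up
- round_key (a joint): travel of the round key, 22 mm wide, same action; not to be pressed
- round_key_top (a point): centre of the round key's top face, 55.5 mm above the worktop when up
- tape: roll of white tape, 53 mm wide, 19 mm high, lying near the spinner's -y end; a bystander; origin under its centre
- dish: petri dish 92 mm wide, 15 mm high, in front of the middle tank; a bystander
- timer: white timer 64 x 66 x 19 mm on the bench near the spinner's +y end; a bystander
- bottle: capped reagent bottle 60 mm wide, 105 mm high, to the left; a bystander
- block: tube block 66 x 104 x 26 mm between the left tanks; a bystander
- dish2: second petri dish 92 mm wide, 15 mm high, between the tanks behind the spinner; a bystander
Mind the look-alikes: they are no part of the job. What is shaped like the rotor but turquoise is not meant.

How it is judged:
By the outcome, as a careful person would: the job done as asked, in the order asked, and still so for the second after the job is handed in, with the robot touching nothing.
It also fails if it takes over 62 s, if anything falls off the work surface, if the arm or the gripper's body presses on something with over 40 N, if the wrist force passes 120 N, or if a joint passes its speed limit or range.

ROBOT

A 6-joint arm with a two-finger parallel gripper is mounted at the origin on a cart in front of the work surface, level with it; the furniture and walls round the work are solid. World frame = base frame: x ahead of the robot, y to its left, z up, the work surface at z = 0. Lengths are in m, angles in degrees, forces in N, time in s.
With the tool pointing down it reaches from about 0.35 to 0.875 m from the base axis. Payload 4.2 kg.
Tool frame: the origin (TCP) lies at the very end of the fingers, on their centre line; the grasp point (between the pads) lies r.pinch_z behind it (r.pinch_z is the distance from the TCP to the grasp point, in m); y points along the fingers, z is the direction in which the jaws open and shut, and the axes are right-handed (so a half turn about y gives the same grasp; the last joint's range is limited). The gripper opens to 87 mm and grips with 3 to 60 N. Pads are 19 mm wide; open, the fingers measure 117 mm over their backs; the gripper's body (75 mm by 190 mm) begins 51 mm behind the grasp point.
Start: joints at [-59.209, 22.042, 0.453, 0, -68.411, -14.817], TCP at [0.172, -0.601, 0.223] pointing down, gripper open.
Joint ranges: [-179.83, 179.83], [-69.29, 118.12], [-61.27, 80.66], [-181.25, 117.63], [-171.15, -9.14], [-177.46, 177.46]. Speed limits (degrees/s): [159.86, 159.86, 180, 180, 180, 180].

INTERFACE

Orientations are given as a 3x3 rotation matrix whose columns are the frame's x, y, z axes.
In Python, from station import sense, capture, camera_params, r gives the robot as it stands.
- The arm moves only by the tool move_arm, never from a script. Its argument "increments" is text: rows parted by semicolons, each of 7 numbers parted by spaces: the closure, from -1 (fully open) to 1 (shut), so that 0 is half open, then the shift along the tool's x, y, z in m, then the turn, a rotation vector about the tool's x, y, z in rad. In form: hand x y z wx wy wz; .... A call has 1 to 8 rows; each row is the pose to reach, as a shift and turn from the pose commanded when the call began, along the tool's axes at that moment; what a row does not reach only later rows make up. A row lasts 1/10 s, in which the tool goes at most 50 mm and 8.59 degrees, less where a joint would pass 70% of its speed; a pose out of reach is approached as far as the arm can. A call with a gripper value outside its range is refused whole. The fingers move at their own pace and stop on an object; the grip force is fixed at half the most. Time passes only in rows, so rows that repeat a pose let the fingers close. It gives the time, the measured TCP pose, the force and the opening at its end, in the units of the state.
- sense(): the state, without advancing time (a new reading comes with each control period).
- capture(name): name is "scene" or "top" or "wrist"; returns (picture, depth): 400x640x3 uint8, red, green, blue; 400x640 float32, m along the optical axis (not along the pixel's ray), 0 where there is no reading.
- camera_params(name): a dict with "fx", "fy", "cx", "cy" (pixels), "distortion" ([k1, k2, p1, p2, k3] as OpenCV has them; the pictures are not rectified), "xyz" and "orientation" of the camera in the world. Camera axes: x right, y down, z forward; pixel columns grow to the right and rows downward; lengths in m; the calibration is good to about 2 mm. A picture is of the moment at which its call begins: read the wrist's pose just before it. camera_params takes no time and is no camera call; for the wrist camera it gives the pose at the moment of the call.
- r.finish_job(): hands the job in, once; it reports no verdict.
The state is a dict: "time_s": time; "joints": joint angles; "joint_velocities": joint speeds; "effort": joint torques, N m; "tcp_pos": TCP position; "ee_rot": TCP orientation; "wrist_force": force on the tool from outside, world axes, zero at the start; "moment": the same for the moment, N m; "gripper_width": opening from 0.0 (shut) to 1.0 (fully open).
Only numpy, scipy, OpenCV 4.12 (cv2) and the standard library are available. Lean on these libraries where they do the work, as an engineer would, in place of code of your own. Each camera call takes 0.05 s, during which the arm holds its last target.

## Working session

There is one attempt and no reset: what is moved stays moved. The work goes in short steps, Python scripts to look and compute and a tool call to move; the robot and the scene stay as the last step left them, time stands still between calls to the robot, and variables do not carry over. Pictures are saved under pics/ and viewed, and the job is handed in when it is done.

Besides the shell and the picture viewer there is one more tool, called after ">>>" in YAML: its name, and indented under it one key for each argument. move_arm: Moves the arm, as the interface text tells. Its arguments: {"type":"object","properties":{"increments":{"type":"string"}},"required":["increments"]}

```bash
ls; mkdir -p pics
cat > h.py <<'E'
import numpy as np, cv2
from station import sense, capture, camera_params, r
def snap(name, fn):
    p=camera_params(name); im,d=capture(name)
    np.savez('pics/'+fn+'.npz',im=im,d=d,**{k:np.array(v) for k,v in p.items()})
    cv2.imwrite('pics/'+fn+'.png',im[:,:,::-1]); return p,im,d
def load(fn):
    z=np.load('pics/'+fn+'.npz'); return z,z['im'],z['d']
def rays(p,uv):
    K=np.array([[p['fx'],0,p['cx']],[0,p['fy'],p['cy']],[0,0,1]],float)
    u=cv2.undistortPoints(np.array(uv,float).reshape(-1,1,2),K,np.array(p['distortion'],float)).reshape(-1,2)
    return np.c_[u,np.ones(len(u))]@np.array(p['orientation']).T
def onplane(p,uv,z):
    d=rays(p,uv); o=np.array(p['xyz']); return o+d*((z-o[2])/d[:,2])[:,None]
def withdepth(p,uv,D):
    d=rays(p,uv); return np.array(p['xyz'])+d*np.array([D[int(round(v)),int(round(u))] for u,v in uv])[:,None]
def proj(p,P):
    R=np.array(p['orientation']); K=np.array([[p['fx'],0,p['cx']],[0,p['fy'],p['cy']],[0,0,1]],float)
    rv=cv2.Rodrigues(R.T)[0]; t=-R.T@np.array(p['xyz'])
    return cv2.projectPoints(np.array(P,float).reshape(-1,1,3),rv,t,K,np.array(p['distortion'],float))[0].reshape(-1,2)
E
python3 - <<'E'
from h import *
s=sense(); print(s); print(r.pinch_z)
for n in ("scene","top","wrist"):
    p,im,d=snap(n,n+"0"); print(n,p)
E
```

```text
pics
{'time_s': 0.0, 'joints': array([-5.92103810e+01,  2.20916452e+01,  3.79552090e-01, -3.08891795e-02,
       -6.84098281e+01, -1.48169917e+01]), 'joint_velocities': array([-0.07195553, -0.09903662,  0.02725185, -0.00862023,  0.03804213,
        0.00544733]), 'effort': array([ 7.79965319e-06, -3.90665638e+01,  1.87409073e+01,  4.21995431e+00,
        1.10714315e-02, -1.93946189e-04]), 'tcp_pos': array([ 0.17185302, -0.60028288,  0.2214438 ]), 'ee_rot': array([[ 9.61447967e-01, -6.58595224e-04, -2.74986131e-01],
       [ 2.74986913e-01,  2.08456289e-03,  9.61445709e-01],
       [-5.99776675e-05, -9.99997610e-01,  2.18530382e-03]]), 'wrist_force': array([-0.28217345, -0.21175427,  0.15580292]), 'moment': array([0.00478286, 0.01267352, 0.0115537 ]), 'gripper_width': 0.9986381574907895}
0.0187
scene {'fx': 373.6446401563885, 'fy': 373.6446401563885, 'cx': 311.28572868706937, 'cy': 200.66206576645592, 'distortion': array([-0.02475237,  0.        ,  0.        ,  0.        ,  0.        ]), 'xyz': array([-0.01740041,  0.60946238,  0.78652761]), 'orientation': array([[-0.77384438, -0.35901
[... 239 characters left out ...]
ray([-0.00844297,  0.        ,  0.        ,  0.        ,  0.        ]), 'xyz': array([ 0.43696399, -0.19568438,  1.75717167]), 'orientation': array([[-0.02326324, -0.99411367,  0.10581511],
       [-0.99948652,  0.02545979,  0.01945497],
       [-0.02203449, -0.10530819, -0.99419549]])}
wrist {'fx': 339.4537512424631, 'fy': 339.4537512424631, 'cx': 323.76938921100395, 'cy': 205.96123227130414, 'distortion': array([-0.07450923,  0.        ,  0.        ,  0.        ,  0.        ]), 'xyz': array([ 0.09484878, -0.62355918,  0.38355181]), 'orientation': array([[-0.27448561,  0.92044211,  0.27828756],
       [ 0.96159055,  0.26240106,  0.08055618],
       [ 0.00112435,  0.2897102 , -0.95711375]])}
```

View pics/scene0.png

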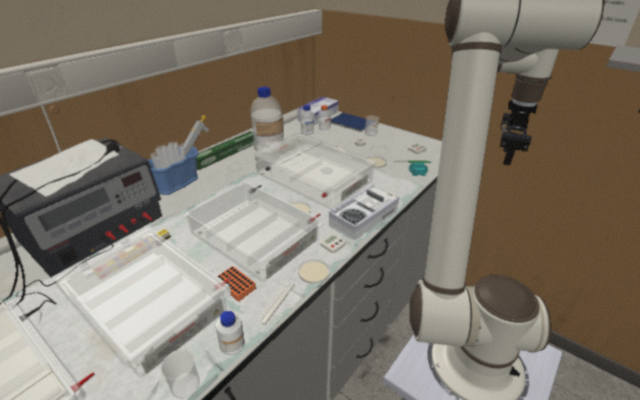

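View pics/top0.png

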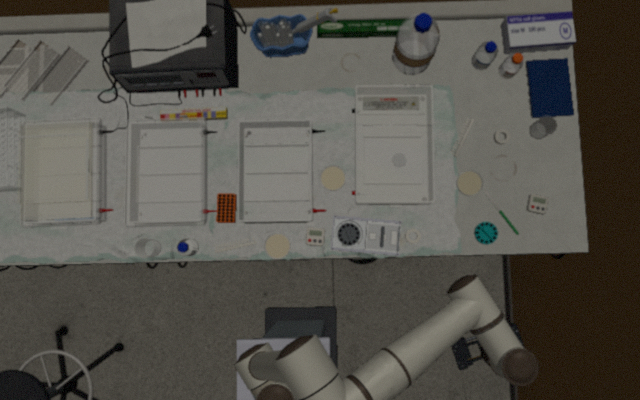

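View pics/wrist0.png

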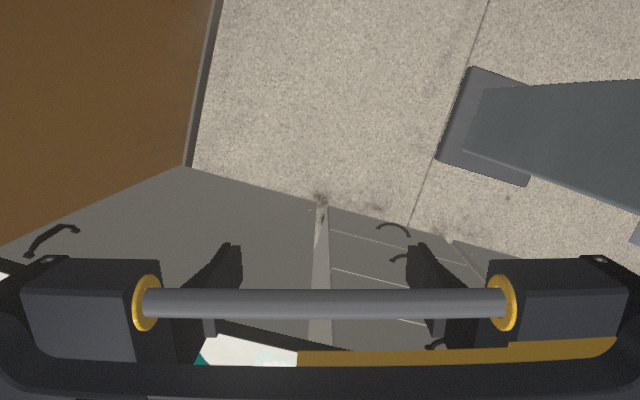

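The top view shows the spinner near (366,236): the rotor at about (348,234) and the panel on the right. The turquoise decoy is at (486,233), the timer at (315,237) and the tape at (412,236). I'll zoom in on this area.

Run:
```python
from h import *
z,im,d=load('top0')
c=im[205:265,300:430]; cv2.imwrite('pics/t1.png',cv2.resize(c,None,fx=6,fy=6,interpolation=cv2.INTER_CUBIC)[:,:,::-1])
print(np.round(onplane(z,[(348,234),(383,236),(333,219),(400,221),(400,253),(333,253)],0.064),4))
print(np.round(withdepth(z,[(348,234),(383,236),(315,237),(412,236),(440,240)],d),4))
z,im,d=load('scene0')
c=im[170:250,310:410]; cv2.imwrite('pics/s1.png',cv2.resize(c,None,fx=7,fy=7,interpolation=cv2.INTER_CUBIC)[:,:,::-1])
```

```text
[[ 0.4998 -0.2327  0.064 ]
 [ 0.4903 -0.3495  0.064 ]
 [ 0.5514 -0.1837  0.064 ]
 [ 0.5391 -0.4081  0.064 ]
 [ 0.4325 -0.404   0.064 ]
 [ 0.4377 -0.1809  0.064 ]]
[[ 0.4997 -0.2327  0.0664]
 [ 0.4896 -0.3473  0.0879]
 [ 0.494  -0.1199  0.0168]
 [ 0.49   -0.4558 -0.0016]
 [ 0.4737 -0.5511  0.0023]]
```

View pics/t1.png

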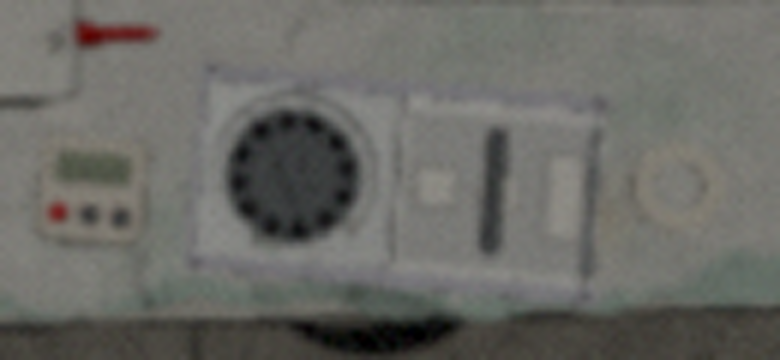

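View pics/s1.png

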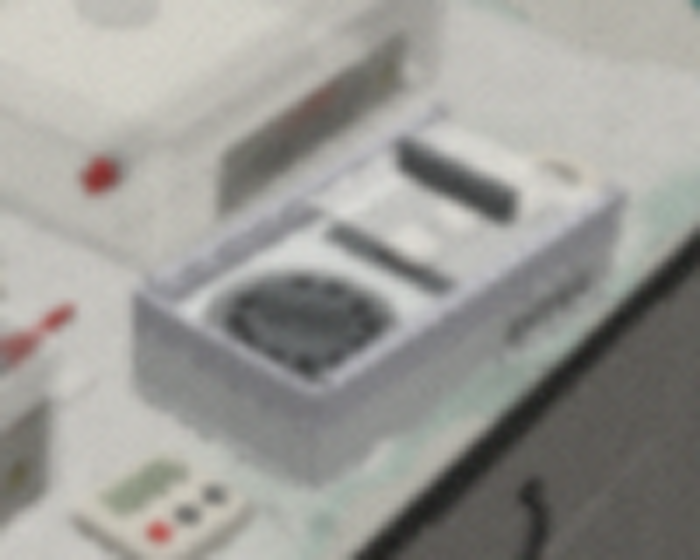

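```bash
cat >> h.py <<'E'
import json
from scipy.spatial.transform import Rotation as Rn
def cmd(): 
    c=json.load(open('cmd.json')); return np.array(c['p']),np.array(c['R'])
def setcmd(p,R): json.dump({'p':list(map(float,p)),'R':np.array(R).tolist()},open('cmd.json','w'))
def upd(x,y,z,wx,wy,wz):
    p,R=cmd(); setcmd(p+R@[x,y,z],R@Rn.from_rotvec([wx,wy,wz]).as_matrix())
def Ryaw(deg): # tool down, tool x heading deg in world
    a=np.radians(deg);c,s=np.cos(a),np.sin(a); return np.array([[c,0,-s],[s,0,c],[0,-1,0]])
def plan(p,R):
    p0,R0=cmd(); return np.round(R0.T@(np.array(p)-p0),4),np.round(Rn.from_matrix(R0.T@R).as_rotvec(),4)
def st():
    s=sense(); print('t',round(s['time_s'],2),'tcp',np.round(s['tcp_pos'],4),'F',np.round(s['wrist_force'],2),'w',round(s['gripper_width'],3),'yaw',round(np.degrees(np.arctan2(s['ee_rot'][1,0],s['ee_rot'][0,0])),2)); return s
E
python3 - <<'E'
from h import *
s=sense(); R=Ryaw(np.degrees(np.arctan2(s['ee_rot'][1,0],s['ee_rot'][0,0])))
setcmd([.172,-.601,.223],R); print(plan([.54,-.29,.25],Ryaw(-2)), s['joints'])
E
```

```text
(array([ 0.4394, -0.027 ,  0.1978]), array([0.    , 0.3136, 0.    ])) [-5.92089014e+01  2.20814365e+01  4.00360888e-01 -2.01388046e-02
 -6.84096700e+01 -1.48150622e+01]
```

>>> move_arm:
  increments: "-1 0.02 0 0.01 0 0.02 0; -1 0.06 0 0.027 0 0.05 0; -1 0.1 -0.01 0.045 0 0.08 0; -1 0.14 -0.01 0.063 0 0.11 0; -1 0.18 -0.02 0.081 0 0.14 0; -1 0.22 -0.027 0.099 0 0.17 0; -1 0.26 -0.027 0.117 0 0.2 0; -1 0.28 -0.027 0.126 0 0.22 0"

```text
time_s: 0.95
tcp_pos: [0.4087, -0.4005, 0.2496]
ee_rot: [[0.998, 0.001, -0.06], [0.06, 0.0, 0.998], [0.001, -1.0, 0.0]]
wrist_force: [-0.1, -0.3, -0.6]
gripper_width: 1.002
```

Run:
```python
from h import *
upd(.28,-.027,.126,0,.22,0); s=st(); print(cmd()[0], plan([.54,-.29,.25],Ryaw(-2)))
```

```text
t 0.95 tcp [ 0.4087 -0.4005  0.2496] F [-0.08 -0.3  -0.65] w 1.002 yaw 3.47
[ 0.40653155 -0.40283101  0.25      ] (array([0.1399, 0.    , 0.1048]), array([0.    , 0.0936, 0.    ]))
```

>>> move_arm:
  increments: "-1 0.035 0 0.026 0 0.03 0; -1 0.07 0 0.052 0 0.05 0; -1 0.105 0 0.079 0 0.08 0; -1 0.14 0 0.105 0 0.094 0; -1 0.14 0 0.105 0 0.094 0; -1 0.14 0 0.105 0 0.094 0"

```text
time_s: 1.55
tcp_pos: [0.5405, -0.2886, 0.2488]
ee_rot: [[0.999, -0.001, 0.033], [-0.033, 0.0, 0.999], [-0.001, -1.0, 0.0]]
wrist_force: [-0.6, 0.7, 0.1]
gripper_width: 1.0
```

Run:
```python
from h import *
upd(.14,0,.105,0,.094,0); s=st(); print(cmd()[0]); snap('wrist','w1')
```

```text
t 1.55 tcp [ 0.5405 -0.2886  0.2488] F [-0.6   0.72  0.06] w 1.0 yaw -1.91
[ 0.54012991 -0.28979791  0.25      ]
```

View pics/w1.png

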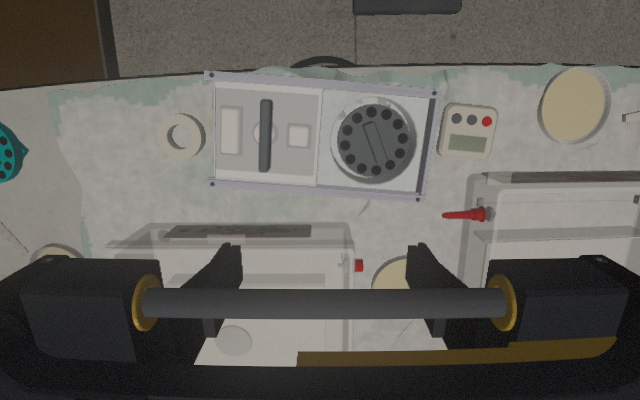

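The wrist view shows the spinner whole: rail ends at (211,75), (434,93), (418,199) and (212,184), and the rotor at about (374,141) with its grip bar. The keys are bar (231,131), round (264,135, under the rib) and square (298,136). I'll measure these.

Run:
```python
from h import *
z,im,d=load('w1')
c=im[55:215,195:455]; cv2.imwrite('pics/w1c.png',cv2.resize(c,None,fx=3,fy=3,interpolation=cv2.INTER_CUBIC)[:,:,::-1])
```

```text
(no output)
```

View pics/w1c.png

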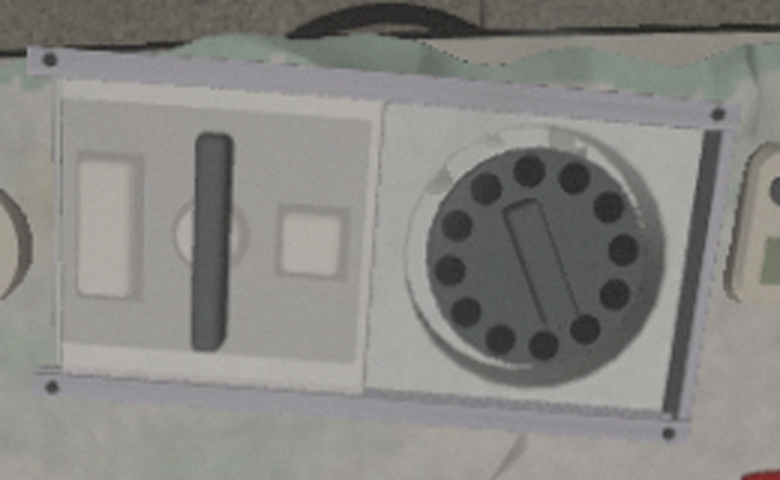

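Run:
```python
from h import *
z,im,d=load('w1')
f=lambda L:[(195+x/3,55+y/3) for x,y in L]
S=onplane(z,f([(50,60),(718,115),(668,433),(52,387)]),.068)[:,:2]; print(S.round(4), [round(np.linalg.norm(S[i]-S[(i+1)%4]),4) for i in range(4)])
c=S.mean(0); y=(S[1]-S[0])/np.linalg.norm(S[1]-S[0])+(S[2]-S[3])/np.linalg.norm(S[2]-S[3]); print('centre',c,'yaw',np.degrees(np.arctan2(-y[0],y[1])), [np.degrees(np.arctan2(-v[0],v[1])) for v in(S[1]-S[0],S[2]-S[3])])
H=f([(529,170),(574,178),(609,207),(623,250),(614,295),(585,329),(543,346),(500,339),(466,312),(450,270),(457,226),(486,189)])
P=onplane(z,H,.0455)[:,:2]; A=np.c_[2*P,np.ones(12)]; k=np.linalg.lstsq(A,(P**2).sum(1),rcond=None)[0]; print('rotor',k[:2],np.sqrt(k[2]+k[:2]@k[:2]))
W=withdepth(z,H,d); print('rotor z',W[:,2].round(4))
print('keys',onplane(z,f([(105,227),(312,242)]),.0555).round(4))
print('rib',onplane(z,f([(214,136),(208,348),(196,240),(230,240)]),.0845).round(4), withdepth(z,f([(214,150),(208,335)]),d).round(4))
yw=np.degrees(np.arctan2(-y[0],y[1])); a=np.radians(yw); R=np.array([[np.cos(a),-np.sin(a)],[np.sin(a),np.cos(a)]])
for n,Q in (('rotor',k[:2]),('keys',onplane(z,f([(105,227)]),.0555)[0,:2]),('sq',onplane(z,f([(312,242)]),.0555)[0,:2]),('rib',onplane(z,f([(212,242)]),.0845)[0,:2])): print(n,'in spinner',(R.T@(Q-c)).round(4))
g=cv2.cvtColor(im[95:185,325:425],cv2.COLOR_RGB2GRAY).astype(float); g=np.clip((g-40)*4,0,255).astype(np.uint8)
cv2.imwrite('pics/w1r.png',cv2.resize(g,None,fx=6,fy=6,interpolation=cv2.INTER_CUBIC))
```

```text
[[ 0.4287 -0.3941]
 [ 0.453  -0.1793]
 [ 0.5599 -0.1915]
 [ 0.536  -0.4061]] [np.float64(0.2162), np.float64(0.1076), np.float64(0.216), np.float64(0.108)]
centre [ 0.49440211 -0.29274613] yaw -6.409060969976462 [np.float64(-6.472430522121498), np.float64(-6.345691417831428)]
rotor [ 0.50078134 -0.2350526 ] 0.031038535431101678
rotor z [0.0452 0.0467 0.0454 0.0465 0.0454 0.0445 0.0467 0.045  0.0462 0.0474
 0.045  0.0456]
keys [[ 0.4831 -0.385   0.0555]
 [ 0.491  -0.3138  0.0555]]
rib [[ 0.455  -0.3402  0.0845]
 [ 0.5213 -0.3474  0.0845]
 [ 0.4865 -0.3484  0.0845]
 [ 0.4869 -0.3376  0.0845]] [[ 0.4592 -0.3406  0.0844]
 [ 0.517  -0.347   0.0848]]
rotor in spinner [-0.0001  0.058 ]
keys in spinner [-0.001 -0.093]
sq in spinner [-0.001  -0.0213]
rib in spinner [-0.0014 -0.0511]
```

View pics/w1r.png

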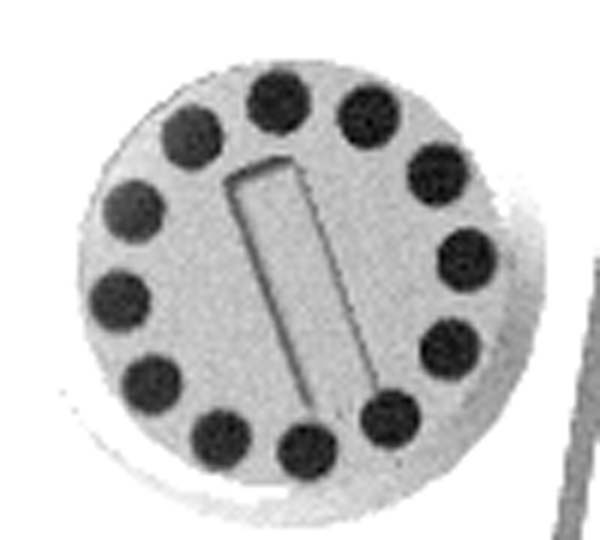

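Run:
```python
from h import *
z,im,d=load('w1')
f=lambda L:[(325+x/6,95+y/6) for x,y in L]
P=onplane(z,f([(299,170),(377,388),(241,185),(314,403)]),.0635)[:,:2]
for a,b in((0,1),(2,3)):
    v=P[b]-P[a]; print(P[a].round(4),P[b].round(4),np.linalg.norm(v).round(4),'ang world',np.degrees(np.arctan2(v[1],v[0])))
print(P.mean(0), np.linalg.norm(P[0]-P[2]))
```

```text
[ 0.4806 -0.2367] [ 0.5176 -0.2231] 0.0395 ang world 20.191708370337448
[ 0.4828 -0.2464] [ 0.5199 -0.2339] 0.0392 ang world 18.59894179963638
[ 0.50021849 -0.23504578] 0.009947662326609348
```

Run:
```python
from h import *
print(plan([.5008,-.235,.11],Ryaw(19.4)))
```

```text
(array([-0.0412,  0.14  ,  0.0534]), array([ 0.    , -0.3739,  0.    ]))
```

>>> move_arm:
  increments: "0 -0.01 0.03 0.013 0 -0.08 0; 0 -0.02 0.06 0.027 0 -0.18 0; 0 -0.03 0.09 0.04 0 -0.28 0; 0 -0.041 0.12 0.053 0 -0.374 0; 0 -0.041 0.14 0.053 0 -0.374 0; 0 -0.041 0.14 0.053 0 -0.374 0; 0 -0.041 0.14 0.053 0 -0.374 0"

```text
time_s: 2.3
tcp_pos: [0.501, -0.2363, 0.1103]
ee_rot: [[0.944, 0.001, -0.331], [0.331, -0.001, 0.944], [0.0, -1.0, -0.001]]
wrist_force: [0.3, 0.7, 0.9]
gripper_width: 0.521
```

Run:
```python
from h import *
upd(-.041,.14,.053,0,-.374,0); s=st(); print(cmd()[0]); snap('wrist','w2'); print(plan([.5008,-.235,.049],Ryaw(19.4)))
```

```text
t 2.3 tcp [ 0.501  -0.2363  0.1103] F [0.25 0.68 0.86] w 0.521 yaw 19.35
[ 0.50102569 -0.23538413  0.11      ]
(array([-0.0001,  0.061 ,  0.0004]), array([0.    , 0.0001, 0.    ]))
```

View pics/w2.png

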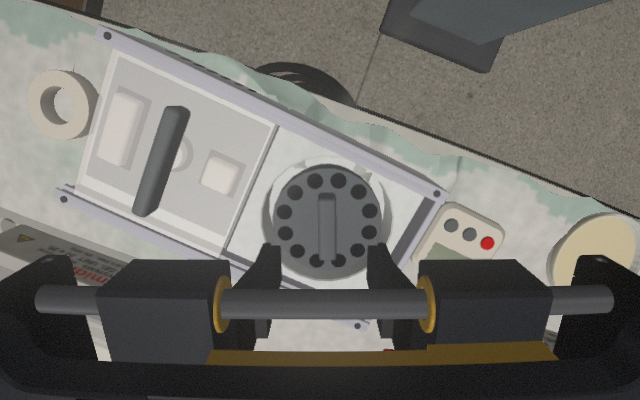

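The bar stands upright at column 327, between the fingers and lined up with them. Next I go down and grip.

>>> move_arm:
  increments: "0 0 0.02 0 0 0 0; 0 0 0.035 0 0 0 0; 0 0 0.048 0 0 0 0; 0 0 0.056 0 0 0 0; 0 0 0.061 0 0 0 0; 0.1 0 0.061 0 0 0 0; 0.3 0 0.061 0 0 0 0; 0.5 0 0.061 0 0 0 0"

```text
time_s: 3.15
tcp_pos: [0.5016, -0.2353, 0.0493]
ee_rot: [[0.943, 0.001, -0.332], [0.332, -0.0, 0.943], [0.001, -1.0, -0.001]]
wrist_force: [0.4, 0.0, 0.5]
gripper_width: 0.346
```

>>> move_arm:
  increments: "1 0 0 0 0 0 0; 1 0 0 0 0 0 0; 1 0 0 0 0 0 0; 1 0 0 0 0 0 0; 1 0 0 0 0 0 0"

```text
time_s: 3.65
tcp_pos: [0.5012, -0.2352, 0.0487]
ee_rot: [[0.943, 0.0, -0.333], [0.333, -0.0, 0.943], [0.0, -1.0, -0.0]]
wrist_force: [0.3, 0.8, 2.2]
gripper_width: 0.135
```

The opening of 11.7 mm matches the 12 mm bar, so it is gripped. Now I turn it −25.8° (world) and release.

>>> move_arm:
  increments: "1 0 0 0 0 0.07 0; 1 0 0 0 0 0.16 0; 1 0 0 0 0 0.25 0; 1 0 0 0 0 0.34 0; 1 0 0 0 0 0.41 0; 1 0 0 0 0 0.45 0; 1 0 0 0 0 0.45 0; 1 0 0 0 0 0.45 0"

```text
time_s: 4.45
tcp_pos: [0.5006, -0.2351, 0.0481]
ee_rot: [[0.994, -0.001, 0.11], [-0.11, 0.0, 0.994], [-0.001, -1.0, 0.0]]
wrist_force: [0.1, -0.9, -1.9]
gripper_width: 0.136
```

>>> move_arm:
  increments: "0.5 0 0 0 0 0 0; 0.3 0 0 0 0 0 0; 0.2 0 0 0 0 0 0; 0.1 0 0 0 0 0 0; 0.1 0 0 0 0 0 0; 0.1 0 0 0 0 0 0"

```text
time_s: 5.05
tcp_pos: [0.5011, -0.2352, 0.0486]
ee_rot: [[0.994, 0.0, 0.111], [-0.111, -0.0, 0.994], [0.0, -1.0, -0.0]]
wrist_force: [0.2, 0.3, 0.2]
gripper_width: 0.443
```

Run:
```python
from h import *
upd(0,.061,0,0,0,0); upd(0,0,0,0,.45,0); s=st(); print(cmd()[0]); snap('wrist','w3')
```

```text
t 5.05 tcp [ 0.5011 -0.2352  0.0486] F [0.22 0.3  0.19] w 0.443 yaw -6.37
[ 0.50102569 -0.23538413  0.049     ]
```

View pics/w3.png

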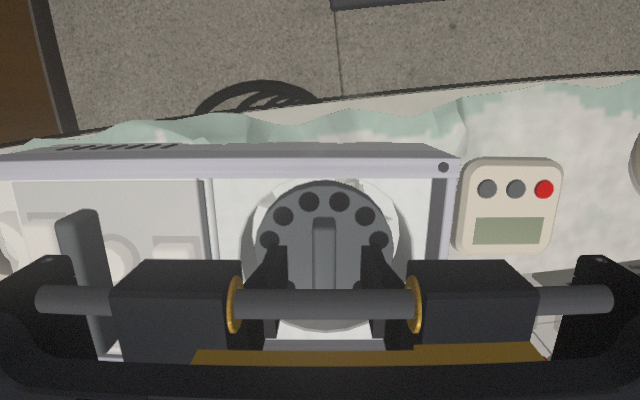

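>>> move_arm:
  increments: "0.1 0 -0.03 0 0 0 0; 0.1 0 -0.07 0 0 0 0; 0.1 0.03 -0.1 0 0 0 0; 0.1 0.04 -0.12 -0.03 0 0 0; 0.1 0.04 -0.12 -0.05 0 0 0; 0.1 0.04 -0.12 -0.05 0 0 0"

```text
time_s: 5.7
tcp_pos: [0.5353, -0.2911, 0.169]
ee_rot: [[0.994, 0.001, 0.113], [-0.113, -0.0, 0.994], [0.001, -1.0, -0.0]]
wrist_force: [-0.7, 0.7, -0.8]
gripper_width: 0.448
```

Run:
```python
from h import *
upd(.04,-.12,-.05,0,0,0); s=st(); print(cmd()[0]); p,im,d=snap('wrist','w4')
h=np.hypot(*(np.mgrid[0:400,0:640]*0)[:2])
# heights near rotor centre
C=[(.5008+r*np.cos(t),-.235+r*np.sin(t),.038) for r in(.02,.031,.036) for t in np.radians(np.arange(10,360,40)-6.4)]
uv=proj(p,C); W=withdepth(p,uv,d); print(uv[:3]); print(W[:,2].round(4))
```

```text
t 5.7 tcp [ 0.5353 -0.2911  0.169 ] F [-0.68  0.7  -0.75] w 0.448 yaw -6.52
[ 0.53522494 -0.2895174   0.169     ]
[[388.16131282 173.42930151]
 [402.02220883 165.75089251]
 [408.27595898 151.06521565]]
[0.0562 0.0371 0.0391 0.0394 0.0555 0.0368 0.038  0.0385 0.0396 0.0384
 0.0377 0.0381 0.039  0.0382 0.038  0.0385 0.0382 0.0395 0.0381 0.0381
 0.0379 0.0379 0.0393 0.0375 0.0382 0.0379 0.0373]
```

View pics/w4.png

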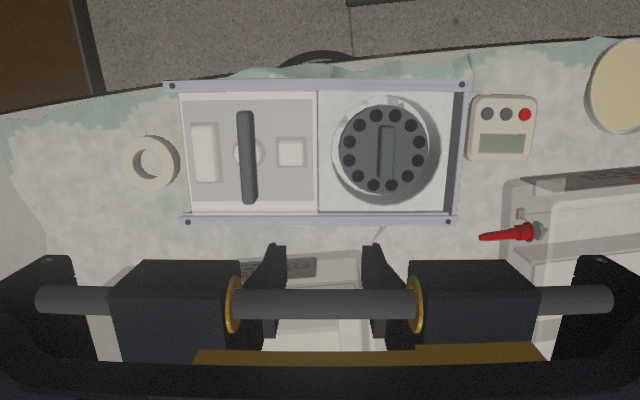

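The rotor's top face reads about 38 mm at every sample, which is home (12+26) and level. Next, the cover.

```bash
cat >> h.py <<'E'
C0=np.array([.4944,-.2927]); YAW=-6.4
def sp(x,y,z):
    a=np.radians(YAW); return np.r_[C0+[x*np.cos(a)-y*np.sin(a),x*np.sin(a)+y*np.cos(a)],z]
def tosp(P):
    a=np.radians(YAW); q=np.array(P)[:2]-C0; return np.round([q[0]*np.cos(a)+q[1]*np.sin(a),-q[0]*np.sin(a)+q[1]*np.cos(a),P[2]],4)
E
python3 - <<'E'
from h import *
print(plan(sp(0,-.088,.07),Ryaw(-6.4)), tosp(cmd()[0]), tosp(sense()['tcp_pos']))
z,im,d=load('w4'); print(onplane(z,[(247,157)],.0845), tosp(onplane(z,[(247,157)],.0845)[0]))
E
```

```text
(array([-0.0403,  0.099 , -0.0957]), array([0.    , 0.0004, 0.    ])) [0.0402 0.0077 0.169 ] [0.0398 0.0072 0.1682]
[[ 0.48642767 -0.34317092  0.0845    ]] [-0.0023 -0.051   0.0845]
```

>>> move_arm:
  increments: "1 -0.015 0 -0.03 0 0 0; 1 -0.03 0.01 -0.06 0 0 0; 1 -0.04 0.02 -0.085 0 0 0; 1 -0.04 0.04 -0.096 0 0 0; 1 -0.04 0.06 -0.096 0 0 0; 1 -0.04 0.08 -0.096 0 0 0; 1 -0.04 0.095 -0.096 0 0 0; 1 -0.04 0.099 -0.096 0 0 0"

```text
time_s: 6.55
tcp_pos: [0.4832, -0.3787, 0.067]
ee_rot: [[0.994, -0.005, 0.111], [-0.111, 0.003, 0.994], [-0.005, -1.0, 0.002]]
wrist_force: [-0.6, -0.1, 0.3]
gripper_width: 0.003
```

Run:
```python
from h import *
upd(-.04,.099,-.096,0,0,0); s=st(); print(tosp(cmd()[0]),tosp(s['tcp_pos'])); snap('wrist','w5')
```

```text
t 6.55 tcp [ 0.4832 -0.3787  0.067 ] F [-0.64 -0.05  0.25] w 0.003 yaw -6.36
[ 0.0003 -0.0883  0.07  ] [-0.0015 -0.0867  0.067 ]
```

View pics/w5.png

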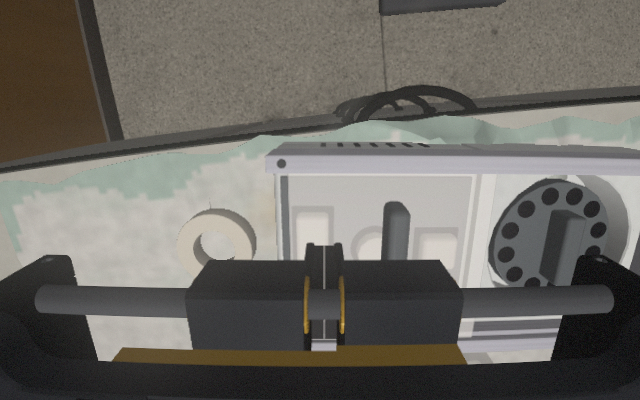

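>>> move_arm:
  increments: "1 0 -0.002 0.008 0 0 0; 1 0 -0.002 0.018 0 0 0; 1 0 -0.002 0.03 0 0 0; 1 0 -0.002 0.042 0 0 0; 1 0 -0.002 0.054 0 0 0; 1 0 -0.002 0.066 0 0 0; 1 0 -0.002 0.078 0 0 0; 1 0 -0.002 0.09 0 0 0"

```text
time_s: 7.4
tcp_pos: [0.4951, -0.2898, 0.0717]
ee_rot: [[0.994, 0.0, 0.111], [-0.111, -0.0, 0.994], [0.0, -1.0, -0.0]]
wrist_force: [1.1, -1.4, 0.8]
gripper_width: 0.006
```

Run:
```python
from h import *
upd(0,-.002,.09,0,0,0); s=st(); print(tosp(cmd()[0]),tosp(s['tcp_pos'])); snap('wrist','w6')
```

```text
t 7.4 tcp [ 0.4951 -0.2898  0.0717] F [ 1.13 -1.39  0.78] w 0.006 yaw -6.36
[0.0002 0.0017 0.072 ] [0.0004 0.0029 0.0717]
```

View pics/w6.png

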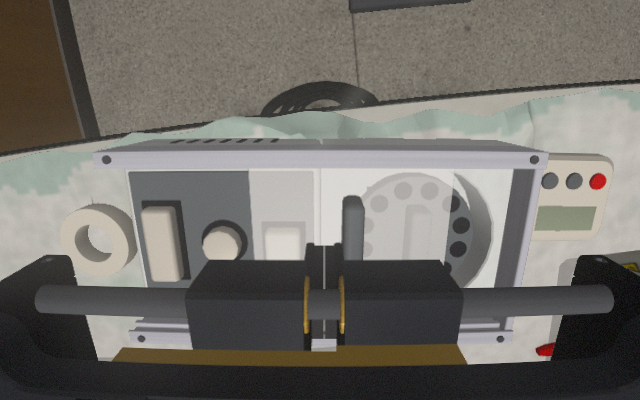

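>>> move_arm:
  increments: "1 0 0 0.01 0 0 0; 1 0 0 0.019 0 0 0; 1 0 0 0.026 0 0 0; 1 0 0 0.03 0 0 0; 1 0 0 0.03 0 0 0"

```text
time_s: 7.95
tcp_pos: [0.498, -0.2603, 0.0713]
ee_rot: [[0.994, -0.0, 0.111], [-0.111, 0.001, 0.994], [-0.001, -1.0, 0.001]]
wrist_force: [0.8, 0.0, -0.2]
gripper_width: 0.008
```

Run:
```python
from h import *
upd(0,0,.03,0,0,0); s=st(); print(tosp(cmd()[0]),tosp(s['tcp_pos'])); snap('wrist','w7')
```

```text
t 7.95 tcp [ 0.498  -0.2603  0.0713] F [ 0.77  0.02 -0.15] w 0.008 yaw -6.36
[0.0002 0.0317 0.072 ] [-0.0001  0.0326  0.0713]
```

View pics/w7.png

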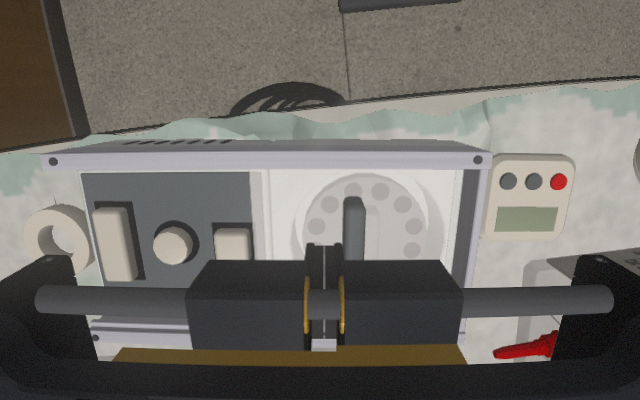

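Run:
```python
from h import *
z,im,d=load('w7')
for u in (344,354,364): print(u,tosp(onplane(z,[(u,203)],.0845)[0]),withdepth(z,[(354,203)],d)[0])
z,im,d=load('w6')
for u in (343,352.5,362): print(u,tosp(onplane(z,[(u,201)],.0845)[0]))
```

```text
344 [-0.0364  0.0407  0.0845] [ 0.46426497 -0.243438    0.08107698]
354 [-0.0364  0.0453  0.0845] [ 0.46426497 -0.243438    0.08107698]
364 [-0.0364  0.0499  0.0845] [ 0.46426497 -0.243438    0.08107698]
343 [-0.0369  0.0106  0.0845]
352.5 [-0.0369  0.015   0.0845]
362 [-0.0369  0.0193  0.0845]
```

>>> move_arm:
  increments: "1 0 0 0.004 0 0 0; 1 0 0 0.006 0 0 0; 1 0 0 0.008 0 0 0; 1 0 0 0.008 0 0 0; 1 0 0 0.008 0 0 0"

```text
time_s: 8.5
tcp_pos: [0.499, -0.2529, 0.0716]
ee_rot: [[0.994, -0.0, 0.111], [-0.111, 0.0, 0.994], [-0.0, -1.0, 0.0]]
wrist_force: [-0.6, 0.2, -0.2]
gripper_width: 0.006
```

>>> move_arm:
  increments: "1 0 0 0.001 0 0 0; 1 0 0 0.001 0 0 0; 1 0 0 0.001 0 0 0"

```text
time_s: 8.8
tcp_pos: [0.4991, -0.2523, 0.0716]
ee_rot: [[0.994, 0.0, 0.111], [-0.111, -0.0, 0.994], [0.0, -1.0, -0.0]]
wrist_force: [-0.3, -2.8, -0.2]
gripper_width: 0.006
```

>>> move_arm:
  increments: "1 0 0 0.001 0 0 0; 1 0 0 0.001 0 0 0; 1 0 0 0.001 0 0 0"

```text
time_s: 9.1
tcp_pos: [0.4991, -0.2522, 0.0716]
ee_rot: [[0.994, -0.0, 0.111], [-0.111, -0.001, 0.994], [0.0, -1.0, -0.001]]
wrist_force: [-0.9, -5.8, -0.9]
gripper_width: 0.002
```

>>> move_arm:
  increments: "1 0 0 0.001 0 0 0; 1 0 0 0.002 0 0 0; 1 0 0 0.002 0 0 0"

```text
time_s: 9.4
tcp_pos: [0.4992, -0.252, 0.0716]
ee_rot: [[0.994, -0.0, 0.111], [-0.111, -0.004, 0.994], [-0.0, -1.0, -0.004]]
wrist_force: [-0.6, -14.2, -4.2]
gripper_width: 0.005
```

Run:
```python
from h import *
upd(0,0,.012,0,0,0); s=st(); print(tosp(cmd()[0]),tosp(s['tcp_pos']))
```

```text
t 9.4 tcp [ 0.4992 -0.252   0.0716] F [ -0.63 -14.24  -4.21] w 0.005 yaw -6.35
[0.0002 0.0437 0.072 ] [0.0002 0.0409 0.0716]
```

It is firmly at the stop: force climbs to 14 N with no further travel. I'll back off, lift and look.

>>> move_arm:
  increments: "1 0 0 -0.01 0 0 0; 1 0 -0.01 -0.02 0 0 0; 1 0.02 -0.05 -0.04 0 0 0; 1 0.04 -0.09 -0.06 0 0 0; 1 0.05 -0.1 -0.08 0 0 0; 1 0.05 -0.1 -0.08 0 0 0; 1 0.05 -0.1 -0.08 0 0 0"

```text
time_s: 10.1
tcp_pos: [0.5398, -0.334, 0.1715]
ee_rot: [[0.994, -0.0, 0.112], [-0.112, 0.001, 0.994], [-0.0, -1.0, 0.001]]
wrist_force: [-0.7, 0.0, -0.6]
gripper_width: 0.004
```

Run:
```python
from h import *
upd(.05,-.1,-.08,0,0,0); s=st(); print(tosp(cmd()[0]),tosp(s['tcp_pos'])); snap('wrist','w8')
```

```text
t 10.1 tcp [ 0.5398 -0.334   0.1715] F [-0.68  0.04 -0.64] w 0.004 yaw -6.44
[ 0.0502 -0.0363  0.172 ] [ 0.0497 -0.036   0.1715]
```

View pics/w8.png

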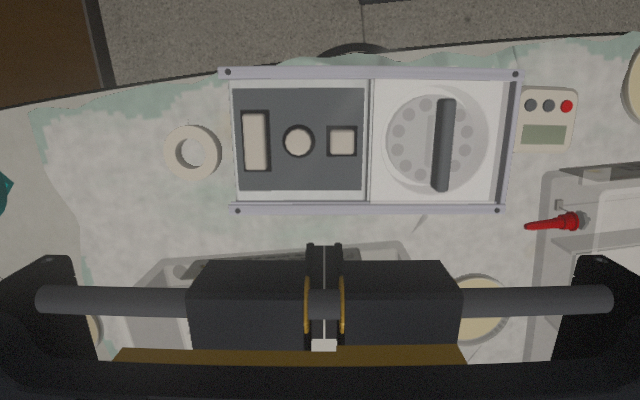

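The keys now lie clear in their dark surround: bar (256,140), round (298,141), square (342,141). The rib is over the bowl at (443,145).

Run:
```python
from h import *
z,im,d=load('w8')
g=cv2.cvtColor(im,cv2.COLOR_RGB2GRAY); m=np.zeros_like(g); m[90:188,238:363]=(g[90:188,238:363]>135)*255
n,l,stt,c=cv2.connectedComponentsWithStats(m)
for i in range(1,n):
    if stt[i,4]>200:
        cn=cv2.findContours((l==i).astype(np.uint8),0,1)[0][0].reshape(-1,2); P=onplane(z,cn.astype(float),.0555); 
        Q=np.array([tosp(p) for p in P]); print(stt[i],c[i],'mid',(Q.min(0)+Q.max(0))[:2]/2,'size',np.ptp(Q,axis=0)[:2], withdepth(z,[c[i]],d)[0][2])
print('rib',tosp(onplane(z,[(443,145)],.0845)[0]), withdepth(z,[(443,145)],d)[0])
S=onplane(z,[(228,72),(515.5,74),(497,210.5),(237,211)],.068)[:,:2]; y=S[1]-S[0]+S[2]-S[3]; print(S.mean(0),np.degrees(np.arctan2(-y[0],y[1])))
print(plan(sp(0,-.022,.075),Ryaw(-6.4)))
```

```text
[ 243  115   22   55 1054] [253.55882353 141.9943074 ] mid [-0.0002 -0.0943] size [0.0438 0.0162] 0.05549769954009903
[286 130  24  25 475] [297.62315789 142.15789474] mid [-0.00035 -0.0584 ] size [0.0193 0.0188] 0.055280447071978545
[331 132  23  22 490] [341.82653061 142.39591837] mid [ 0.0001  -0.02225] size [0.017  0.0179] 0.055814327998679636
rib [-0.0017  0.0506  0.0845] [ 0.49838538 -0.24224572  0.08448331]
[ 0.49450461 -0.29290899] -6.3568937980245845
(array([-0.0502,  0.097 ,  0.0143]), array([0.    , 0.0004, 0.    ]))
```

Run:
```python
from h import *
z,im,d=load('w8')
cv2.imwrite('pics/w8c.png',cv2.resize(im[60:220,350:530],None,fx=4.4,fy=3.7,interpolation=cv2.INTER_CUBIC)[:,:,::-1])
print(withdepth(z,[(u,110) for u in range(360,520,6)],d)[:,2].round(3))
for u in (365,368,371,492,499,503,508,516): print(u,tosp(onplane(z,[(u,110)],.0645)[0]))
```

```text
[0.045 0.044 0.045 0.064 0.064 0.065 0.063 0.064 0.065 0.065 0.065 0.065
 0.064 0.071 0.083 0.084 0.064 0.064 0.065 0.064 0.065 0.065 0.064 0.065
 0.065 0.064 0.067]
365 [-0.0258 -0.0054  0.0645]
368 [-0.0258 -0.0031  0.0645]
371 [-0.0258 -0.0008  0.0645]
492 [-0.027   0.0943  0.0645]
499 [-0.0272  0.1     0.0645]
503 [-0.0272  0.1033  0.0645]
508 [-0.0273  0.1074  0.0645]
516 [-0.0275  0.114   0.0645]
```

View pics/w8c.png

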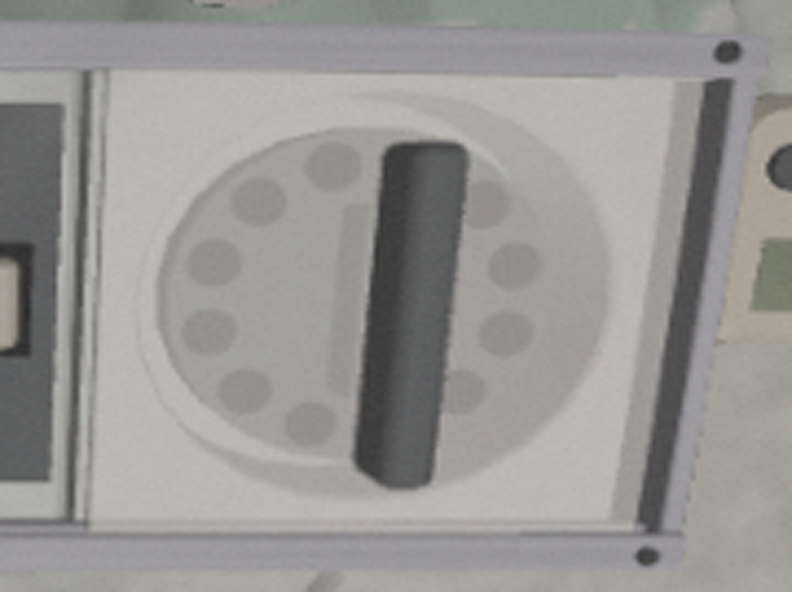

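Everything agrees with the given geometry: keys at y −22, −58 and −94 mm, cover spanning about +1.5 to +107.5 mm, and rib near +53. Now the square key.

>>> move_arm:
  increments: "1 -0.015 0.02 0.004 0 0 0; 1 -0.03 0.04 0.01 0 0 0; 1 -0.045 0.06 0.014 0 0 0; 1 -0.05 0.08 0.014 0 0 0; 1 -0.05 0.095 0.014 0 0 0; 1 -0.05 0.103 0.014 0 0 0; 1 -0.05 0.107 0.014 0 0 0; 1 -0.05 0.107 0.014 0 0 0"

```text
time_s: 10.95
tcp_pos: [0.492, -0.3143, 0.0642]
ee_rot: [[0.994, -0.001, 0.11], [-0.11, 0.0, 0.994], [-0.001, -1.0, 0.0]]
wrist_force: [-0.8, 0.1, -0.0]
gripper_width: 0.007
```

Run:
```python
from h import *
upd(-.05,.107,.014,0,0,0); s=st(); print(tosp(cmd()[0]),tosp(s['tcp_pos']))
```

```text
t 10.95 tcp [ 0.492  -0.3143  0.0642] F [-0.75  0.09 -0.02] w 0.007 yaw -6.34
[ 0.0002 -0.0223  0.065 ] [ 0.     -0.0218  0.0642]
```

>>> move_arm:
  increments: "1 0 0.003 0 0 0 0; 1 0 0.006 0 0 0 0; 1 0 0.008 0 0 0 0; 1 0 0.008 0 0 0 0; 1 0 0.008 0 0 0 0"

```text
time_s: 11.45
tcp_pos: [0.4922, -0.3148, 0.0567]
ee_rot: [[0.994, 0.0, 0.111], [-0.111, -0.0, 0.994], [0.0, -1.0, -0.0]]
wrist_force: [0.4, -0.1, -0.5]
gripper_width: 0.006
```

>>> move_arm:
  increments: "1 0 0.001 0 0 0 0; 1 0 0.002 0 0 0 0; 1 0 0.002 0 0 0 0; 1 0 0.002 0 0 0 0"

```text
time_s: 11.85
tcp_pos: [0.4923, -0.3148, 0.055]
ee_rot: [[0.994, 0.001, 0.111], [-0.111, -0.0, 0.994], [0.001, -1.0, -0.0]]
wrist_force: [-0.5, 0.4, 4.1]
gripper_width: 0.008
```

>>> move_arm:
  increments: "1 0 0.0005 0 0 0 0; 1 0 0.001 0 0 0 0; 1 0 0.001 0 0 0 0; 1 0 0.001 0 0 0 0"

```text
time_s: 12.25
tcp_pos: [0.4924, -0.3148, 0.054]
ee_rot: [[0.994, 0.001, 0.111], [-0.111, -0.0, 0.994], [0.001, -1.0, -0.0]]
wrist_force: [-0.8, 0.1, 5.5]
gripper_width: 0.006
```

>>> move_arm:
  increments: "1 0 0.0005 0 0 0 0; 1 0 0.001 0 0 0 0; 1 0 0.001 0 0 0 0; 1 0 0.001 0 0 0 0"

```text
time_s: 12.65
tcp_pos: [0.4924, -0.3148, 0.0531]
ee_rot: [[0.994, 0.001, 0.111], [-0.111, -0.0, 0.994], [0.001, -1.0, -0.0]]
wrist_force: [-1.1, 1.1, 5.8]
gripper_width: 0.005
```

>>> move_arm:
  increments: "1 0 0.0005 0 0 0 0; 1 0 0.001 0 0 0 0; 1 0 0.001 0 0 0 0; 1 0 0.001 0 0 0 0"

```text
time_s: 13.05
tcp_pos: [0.4924, -0.3148, 0.0518]
ee_rot: [[0.994, 0.001, 0.111], [-0.111, -0.0, 0.994], [0.001, -1.0, -0.0]]
wrist_force: [-1.3, -0.3, 4.0]
gripper_width: 0.006
```

>>> move_arm:
  increments: "1 0 0.0005 0 0 0 0; 1 0 0.001 0 0 0 0; 1 0 0.001 0 0 0 0; 1 0 0.001 0 0 0 0"

```text
time_s: 13.45
tcp_pos: [0.4924, -0.3148, 0.0505]
ee_rot: [[0.994, 0.0, 0.111], [-0.111, -0.0, 0.994], [0.0, -1.0, -0.0]]
wrist_force: [-0.2, -0.7, 3.4]
gripper_width: 0.002
```

The force peaked at about 5.8 N, then fell to 3.4 N, so the key has clicked at roughly 5.2 mm. Release straight up.

>>> move_arm:
  increments: "1 0 -0.003 0 0 0 0; 1 0 -0.006 0 0 0 0; 1 0 -0.01 0 0 0 0; 1 0 -0.015 0 0 0 0; 1 0 -0.025 0 0 0 0; 1 0 -0.035 0 0 0 0; 1 0 -0.04 0 0 0 0; 1 0 -0.04 0 0 0 0"

```text
time_s: 14.25
tcp_pos: [0.4928, -0.3149, 0.0919]
ee_rot: [[0.994, 0.002, 0.111], [-0.111, -0.001, 0.994], [0.002, -1.0, -0.001]]
wrist_force: [-0.7, 0.2, 0.3]
gripper_width: 0.003
```

Run:
```python
from h import *
upd(0,.014,0,0,0,0); upd(0,-.04,0,0,0,0); s=st(); print(tosp(cmd()[0]),tosp(s['tcp_pos'])); print(plan(sp(0,-.094,.065),Ryaw(-6.4)))
```

```text
t 14.25 tcp [ 0.4928 -0.3149  0.0919] F [-0.72  0.16  0.27] w 0.003 yaw -6.37
[ 0.0002 -0.0223  0.091 ] [ 0.0009 -0.0222  0.0919]
(array([-0.0003,  0.026 , -0.0717]), array([0.    , 0.0004, 0.    ]))
```

>>> move_arm:
  increments: "1 0 0 -0.025 0 0 0; 1 0 0 -0.05 0 0 0; 1 0 0 -0.066 0 0 0; 1 0 0.006 -0.072 0 0 0; 1 0 0.016 -0.072 0 0 0; 1 0 0.023 -0.072 0 0 0; 1 0 0.026 -0.072 0 0 0; 1 0 0.026 -0.072 0 0 0"

```text
time_s: 15.05
tcp_pos: [0.4839, -0.3854, 0.0636]
ee_rot: [[0.994, -0.002, 0.11], [-0.11, 0.001, 0.994], [-0.002, -1.0, 0.001]]
wrist_force: [-0.8, 0.9, 0.5]
gripper_width: 0.005
```

Run:
```python
from h import *
upd(0,.026,-.072,0,0,0); s=st(); print(tosp(cmd()[0]),tosp(s['tcp_pos'])); p,im,d=snap('wrist','w9')
```

```text
t 15.05 tcp [ 0.4839 -0.3854  0.0636] F [-0.81  0.92  0.52] w 0.005 yaw -6.32
[ 0.0003 -0.0943  0.065 ] [-0.0001 -0.0933  0.0636]
```

View pics/w9.png

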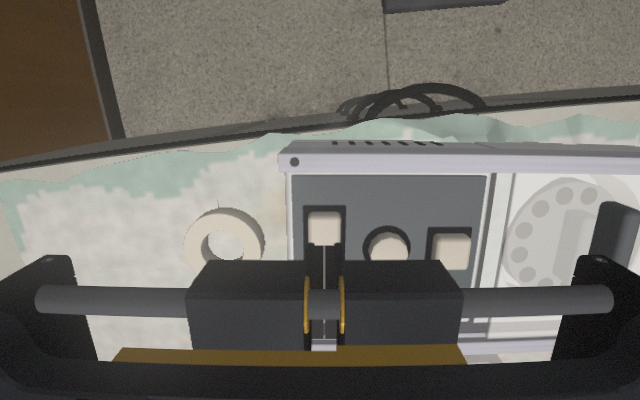

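The fingers are centred over the bar key (column 323), and the square key is back up. I'll press the bar the same way.

>>> move_arm:
  increments: "1 0 0.002 0 0 0 0; 1 0 0.005 0 0 0 0; 1 0 0.007 0 0 0 0; 1 0 0.008 0 0 0 0; 1 0 0.008 0 0 0 0"

```text
time_s: 15.6
tcp_pos: [0.484, -0.3862, 0.0563]
ee_rot: [[0.994, -0.0, 0.111], [-0.111, 0.0, 0.994], [-0.0, -1.0, 0.0]]
wrist_force: [0.2, 1.1, -0.3]
gripper_width: 0.005
```

>>> move_arm:
  increments: "1 0 0.001 0 0 0 0; 1 0 0.002 0 0 0 0; 1 0 0.002 0 0 0 0; 1 0 0.002 0 0 0 0"

```text
time_s: 16.0
tcp_pos: [0.4843, -0.3864, 0.0551]
ee_rot: [[0.994, 0.0, 0.111], [-0.111, -0.0, 0.994], [0.0, -1.0, -0.0]]
wrist_force: [-0.3, 0.0, 3.1]
gripper_width: 0.009
```

>>> move_arm:
  increments: "1 0 0.0005 0 0 0 0; 1 0 0.001 0 0 0 0; 1 0 0.001 0 0 0 0; 1 0 0.001 0 0 0 0"

```text
time_s: 16.4
tcp_pos: [0.4843, -0.3864, 0.054]
ee_rot: [[0.994, 0.0, 0.111], [-0.111, -0.0, 0.994], [0.0, -1.0, -0.0]]
wrist_force: [-1.4, 1.9, 5.8]
gripper_width: 0.002
```

>>> move_arm:
  increments: "1 0 0.0005 0 0 0 0; 1 0 0.001 0 0 0 0; 1 0 0.001 0 0 0 0; 1 0 0.001 0 0 0 0"

```text
time_s: 16.8
tcp_pos: [0.4843, -0.3864, 0.0531]
ee_rot: [[0.994, 0.0, 0.111], [-0.111, -0.0, 0.994], [0.0, -1.0, -0.0]]
wrist_force: [-1.6, 1.3, 6.7]
gripper_width: 0.005
```

>>> move_arm:
  increments: "1 0 0.0005 0 0 0 0; 1 0 0.001 0 0 0 0; 1 0 0.001 0 0 0 0; 1 0 0.001 0 0 0 0"

```text
time_s: 17.2
tcp_pos: [0.4842, -0.3864, 0.0517]
ee_rot: [[0.994, 0.0, 0.111], [-0.111, -0.0, 0.994], [0.0, -1.0, -0.0]]
wrist_force: [-1.9, 1.1, 4.7]
gripper_width: 0.006
```

>>> move_arm:
  increments: "1 0 0.0005 0 0 0 0; 1 0 0.001 0 0 0 0; 1 0 0.001 0 0 0 0; 1 0 0.001 0 0 0 0"

```text
time_s: 17.6
tcp_pos: [0.4843, -0.3863, 0.0504]
ee_rot: [[0.994, 0.0, 0.111], [-0.111, -0.0, 0.994], [0.0, -1.0, -0.0]]
wrist_force: [0.3, -0.7, 2.8]
gripper_width: 0.007
```

The bar key shows the same signature: a peak of about 6.7 N, falling to 2.8 N at about 5.1 mm, so it has clicked. I'll lift clear to the viewing pose.

>>> move_arm:
  increments: "1 0 -0.003 0 0 0 0; 1 0 -0.006 0 0 0 0; 1 0 -0.012 0 0 0 0; 1 0 -0.025 0 0 0 0; 1 0 -0.05 0 0 0 0; 1 0.02 -0.08 0.02 0 0 0; 1 0.04 -0.11 0.04 0 0 0; 1 0.05 -0.121 0.058 0 0 0"

```text
time_s: 18.4
tcp_pos: [0.5431, -0.3344, 0.1762]
ee_rot: [[0.994, 0.007, 0.11], [-0.11, -0.003, 0.994], [0.007, -1.0, -0.002]]
wrist_force: [0.0, -0.7, -0.1]
gripper_width: 0.003
```

>>> move_arm:
  increments: "1 0 0 0 0 0 0; 1 0 0 0 0 0 0; 1 0 0 0 0 0 0"

```text
time_s: 18.7
tcp_pos: [0.5391, -0.3342, 0.1708]
ee_rot: [[0.994, -0.002, 0.112], [-0.112, 0.001, 0.994], [-0.002, -1.0, 0.001]]
wrist_force: [0.4, -0.1, 0.5]
gripper_width: 0.008
```

Run:
```python
from h import *
st(); p,im,d=snap('wrist','w10'); snap('top','top2')
for n,P in(('sq',sp(0,-.022,.0555)),('rd',sp(0,-.058,.0555)),('bar',sp(0,-.094,.0555)),('rib',sp(-.02,.0535,.0845)),('rotor',sp(.0,.085,.038))):
    u=proj(p,P); print(n,u.round(0),withdepth(p,u,d)[0].round(4))
u=[(a,110) for a in range(362,382)]; W=withdepth(p,u,d); print([(tosp(w)[1],tosp(w)[2]) for w in W])
```

```text
t 18.7 tcp [ 0.5391 -0.3342  0.1708] F [ 0.38 -0.07  0.53] w 0.008 yaw -6.41
sq [[343. 144.]] [ 0.4919 -0.3146  0.0561]
rd [[298. 144.]] [ 0.4598 -0.3263  0.3329]
bar [[254. 144.]] [ 0.484  -0.3863  0.0549]
rib [[450. 121.]] [ 0.4805 -0.2371  0.084 ]
rotor [[464. 142.]] [ 0.4999 -0.2189  0.0645]
[(np.float64(-0.0061), np.float64(0.0454)), (np.float64(-0.0052), np.float64(0.0445)), (np.float64(-0.0043), np.float64(0.0439)), (np.float64(-0.0034), np.float64(0.0439)), (np.float64(-0.0025), np.float64(0.043)), (np.float64(-0.0017), np.float64(0.0432)), (np.float64(-0.0006), np.float64(0.0409)), (np.float64(0.0006), np.float64(0.0382)), (np.float64(0.0006), np.float64(0.0448)), (np.float64(0.0013), np.float64(0.0456)), (np.float64(0.0021), np.float64(0.0455)), (np.float64(0.0008), np.float64(0.0612)), (np.float64(-0.0373), np.float64(0.3329)), (np.float64(0.0018), np.float64(0.0649)), (np.float64(0.0027), np.float64(0.0637)), (np.float64(0.0035), np.float64(0.0638)), (np.float64(0.0043), np.float64(0.0638)), (np.float64(0.0049), np.float64(0.0643)), (np.float64(0.0057), np.float64(0.0645)), (np.float64(0.0067), np.float64(0.0628))]
```

View pics/w10.png

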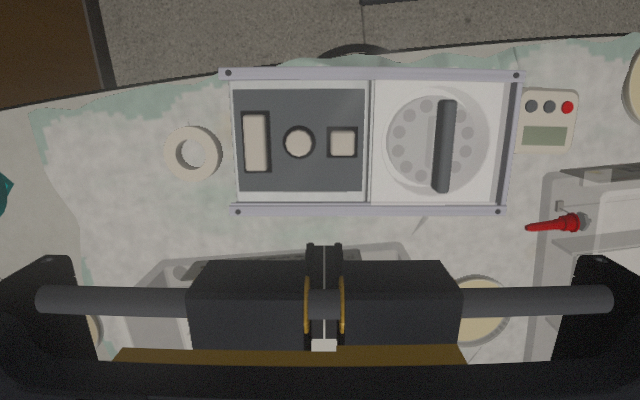

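View pics/top2.png

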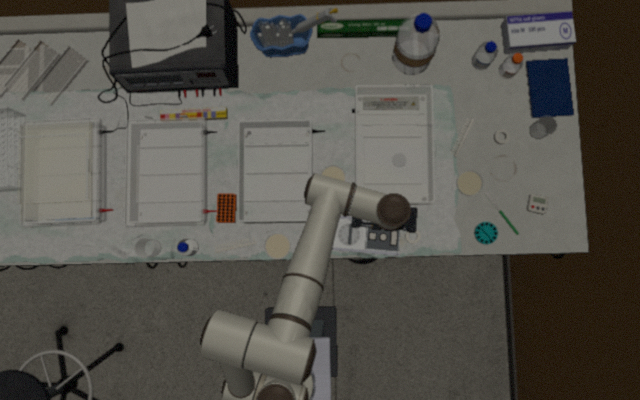

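The keys are up, the cover is shut, the rotor is home beneath it, and the tape and timer are where they were. The gripper is clear at 17 cm, so I'm handing in.

Run:
```python
from h import *
print(r.finish_job()); st()
```

```text
the job is handed in; nothing more can be done
None
the job is handed in; nothing more can be done
```

The job was handed in at about 19 s of the 62 s allowed. The rotor is home, the cover is shut, and the square key and then the bar key were each clicked once and came back up.

- **Rotor:** I gripped the bar, turned it 25.8° onto the spinner's x axis and let go. It dropped home, with its top face reading about 38 mm all round.
- **Cover:** I pushed the rib until the cover met its stop. Force rose to 14 N with no more travel. Its near edge then measured about +1.5 mm and the rib about +53 mm. Shut should put the rib near +54 mm, assuming it stands at the panel centre when open.
- **Square key:** it peaked at about 5.8 N and fell to 3.4 N at about 5 mm of travel, then came back up to 56 mm.
- **Bar key:** it peaked at about 6.7 N and fell to 2.8 N at about 5 mm of travel, then came back up to 55 mm. The 6.7 N is a little over the stated 5.9 N peak, within the roughly 1 N noise seen in the force readings.
- **Round key:** never touched. In the last picture it looks up, but its one depth reading was invalid, so I have no measured height for it.
- **Surroundings:** in the last wrist picture the tape and timer are where they were. I compared the other bystanders only by eye in the top view, where the arm hides part of the scene. The gripper was clear, about 17 cm up.

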